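# Load the bead-tray shaker and switch on its isolator

## Robot

A 6-joint arm with a two-finger parallel gripper is mounted at the origin on the work surface. World frame = base frame: x ahead of the robot, y to its left, z up, the work surface at z = 0. Lengths are in mm, angles in degrees, forces in N, time in s.
With the tool pointing down it reaches from about 350 to 850 mm from the base axis. Payload 8.1 kg.
Tool frame: the origin (TCP) lies midway between the tips of the shut fingers; the grasp point (between the pads) lies 19 mm behind it; z points along the fingers, y is the line along which they close (so a half turn about z gives the same grasp; the last joint's range is limited). The gripper opens to 85 mm and grips with 20 to 120 N. Pads are 22 mm wide; open, the fingers measure 114 mm over their backs; the gripper's body (76 mm by 85 mm) begins 54 mm behind the grasp point. The pads swing forward as they close: fully open they stand 13 mm farther back than shut.
Start: joints at [71.368, 7.471, 85.268, -0, 87.261, -4.893], TCP at [142.483, 582.841, 231.292] pointing down, gripper open.
Joint ranges: [-169.43, 169.43], [-51.17, 129.36], [1.28, 143.12], [-76.62, 256.62], [0, 156.53], [-152.29, 152.29]. Speed limits (degrees/s): [136.94, 136.94, 159.86, 180, 180, 180].

## Interface

Orientations are given as [roll, pitch, yaw] about the fixed x, y, z axes, in that order (R = Rz(yaw) Ry(pitch) Rx(roll)).
In Python, from bench import sensors, optics, r gives the robot as it stands.
- The arm moves only by the tool apply_moves, never from a script. Its argument "targets" is a list of rows, each a list of 7 numbers: the shift along the tool's x, y, z in mm, then the turn, a rotation vector about the tool's x, y, z in rad, then the closure, from 0 (fully open) to 1 (shut). In form: [[x, y, z, wx, wy, wz, claw], ...]. A call has 1 to 20 rows; each row shifts and turns the commanded pose from where the row before left it, along the tool's axes as they then stand; what a row does not reach is not made up. A row lasts 1/8 s, in which the tool goes at most 62.5 mm and 10.7 degrees, less where a joint would pass 70% of its speed; a pose out of reach is approached as far as the arm can. A call is refused whole if a number of a shift passes 62.5 or a number of a turn 0.188, either way. A call with a gripper value outside its range is refused whole. The fingers move at their own pace and stop on an object; "force" is the grip in N (left out, the last holds). Time passes only in rows, so rows that do not move let the fingers close. It gives the time, the measured TCP pose, the force, the opening and the grip force at its end, in the units of the state.
- sensors.sense(): the state, without advancing time (a new reading comes with each control period).
- optics.snapshot(name): name is "side" or "top"; returns the picture (384x512x3 uint8, red, green, blue); there is no depth.
- optics.get_calibration(name): a dict with "camera_matrix" (3x3 intrinsics, pixels), "dist_coeffs" ([k1, k2, p1, p2, k3] as OpenCV has them; the pictures are not rectified), "pose" (4x4, takes a point from camera to world coordinates). Camera axes: x right, y down, z forward; pixel columns grow to the right and rows downward; lengths in mm; the calibration is good to about 2 mm. A picture is of the moment at which its call begins. get_calibration takes no time and is no camera call.
- r.hand_in(): hands the job in; it is judged then, once.
The state is a dict: "time": time; "joint_pos": joint angles; "qd": joint speeds; "joint_efforts": joint torques, N m; "tool_pos": TCP position; "tcp_rot": TCP orientation; "ft_force": force on the tool from outside, world axes, zero at the start; "wrist_torque": the same for the moment, N m; "finger_gap": finger opening in mm; "grip_force": force on a finger pad.
Only numpy, scipy, OpenCV 4.12 (cv2) and the standard library are available. Lean on these libraries where they do the work, as an engineer would, in place of code of your own. Each camera call takes 0.05 s, during which the arm holds its last target. There are 200 camera calls.

## Task

Set the loose long bead tray down squarely on top of the matching tray on the shaker, edges flush, without dropping it. When it is stacked and let go, turn the isolator's handle a quarter turn clockwise, from the ring mark (OFF) fully home to the bar mark (ON). Leave the other things on the bench where they are, and the lower tray in its place on the deck.

Things in the scene. Friction and masses are not known exactly. Their poses are not given: they have to be found in the camera images.
- tray: The tray to stack: long, narrow, open, dark rigid plastic tray with four compartments in a row, 150 mm long (its x) x 64 mm wide (its y) x 24 mm high, walls 4 mm, flat underside, about 0.14 kg, lying alone on the bench left or right of the shaker. Origin: centre of its underside; z up. It can be gripped from above across its width.
- lower_tray: An identical tray on the shaker's deck, loose between steel corner cleats that leave it 2.5 mm of play each way and stand 8 mm above the deck. Same size, origin and axes as the other tray; its underside is 50 mm, its rim 74 mm above the bench. A tray stacked on it rests flat on this rim, its own underside 24 mm above this origin.
- shaker: Tray shaker, in the middle of the bench: low grey housing 200 mm (x) x 130 mm (y) with an aluminium deck 180 x 100 mm whose top is 50 mm above the bench; bolted down. Origin: centre of its underside; x along the trays' length.
- isolator: The shaker's power isolator: grey enclosure 130 x 130 mm, white top plate 70 mm above the bench, bolted down on the other side of the shaker from the loose tray. Origin: centre of its underside. On the plate a black ring mark lies towards its +y side (OFF) and a straight black bar mark towards its +x side (ON).
- handle_grip (a point): Pinch point of the isolator's black handle, on its vertical turning axis (the enclosure's centre), 104 mm above the bench. The handle is a bar 20 mm wide, 82 to 114 mm above the bench, reaching 57 mm from the axis at its pointing end (white line on top) and 33 mm at the other, on a boss 48 mm across. The frame turns with it: x along the pointing end, z up.
- handle (a joint): Angle of the isolator's handle: 0 = OFF (pointing end at the ring mark), 1.571 = ON (at the bar mark), growing clockwise seen from above, a stop at each end. A spring detent holds it at each stop, resists with up to about 0.12 N m and, past half-way (0.79), drives the handle on to within about 0.05 rad of the end by itself.
- pliers: Bystander: long-nose pliers with blue handles, 150 mm long, lying flat, 15 mm high. Origin: centre of its underside.
- spool: Bystander: round spool of gold wire, 64 mm across, 42 mm high. Origin: centre of its underside.
- dish: Bystander: round white dish of pearls, 90 mm across, 20 mm high. Origin: centre of its underside.
- square_tray: Bystander: square dark tray of four compartments, 90 x 90 mm, 22 mm high, not the one to stack. Origin: centre of its underside.
- jar: Bystander: glass jar with a metal lid, 60 mm across, 75 mm high. Origin: centre of its underside.

How it is judged (in metres and radians):
On the way, in this order (a step that is already met when the one before it is completed fails the run):
1. the tray is stacked squarely on the lower tray and let go, with the isolator still off (x of tray in the frame of lower_tray between -0.01 and 0.01 m and y of tray in the frame of lower_tray between -0.008 and 0.008 m and z of tray in the frame of lower_tray between 0.021 and 0.028 m and angle between the x axis of tray and the x axis of lower_tray, either way round below 0.1 rad and angle between tray's own z axis and vertical below 0.06 rad and linear speed of tray below 0.02 m/s and contact force between the fingers and tray below 0.1 N and value of joint handle below 0.5 rad), for 0.2 s.
2. the isolator's handle is turned home to ON (value of joint handle above 1.42 rad), for 0.2 s.
At the end, for the whole second after the job is handed in: The tray rests level, let go, on the lower tray's rim, within 10 mm along, 8 mm across and 0.1 rad of square (either way round); the lower tray is level on the deck within 10 mm of the shaker's centre; the handle is within 0.15 rad of ON, let go (x of tray in the frame of lower_tray between -0.01 and 0.01 m and y of tray in the frame of lower_tray between -0.008 and 0.008 m and z of tray in the frame of lower_tray between 0.021 and 0.028 m and angle between the x axis of tray and the x axis of lower_tray, either way round below 0.1 rad and angle between each of tray, lower_tray's own z axis and vertical below 0.06 rad and linear speed of tray below 0.02 m/s and contact force between the fingers and tray below 0.1 N and x of lower_tray in the frame of shaker between -0.01 and 0.01 m and y of lower_tray in the frame of shaker between -0.01 and 0.01 m and height (world z) of lower_tray below 0.055 m and value of joint handle above 1.42 rad and contact force between the fingers and isolator below 0.1 N); the robot touches nothing.
It fails at once if the tray is dropped: falls free faster than 0.7 m/s (some 25 mm) (linear speed of tray above 0.7 m/s and contact force between the fingers and tray below 0.1 N).
It fails at once if another thing on the bench is moved by more than 30 mm (distance of any of pliers, spool, dish, square_tray, jar from where it was at the start of the episode above 0.03 m).
It also fails if it takes over 64 s, if anything falls off the work surface, if the arm or the gripper's body presses on something with over 40 N, if the wrist force passes 120 N, or if a joint passes its speed limit or range.

## Working session

There is one attempt and no reset: what is moved stays moved. The work goes in short steps, Python scripts to look and compute and a tool call to move; the robot and the scene stay as the last step left them, time stands still between calls to the robot, and variables do not carry over. Pictures are saved under pics/ and viewed, at most 10 in all, crops included, and the job is handed in when it is done.

Besides the shell and the picture viewer there is one more tool, called in YAML: its name, and indented under it one key for each argument. apply_moves: Moves the arm, as the interface text tells. Its arguments: {"type":"object","properties":{"targets":{"type":"array"},"force":{"type":"number"}},"required":["targets"]}

```bash
mkdir -p pics
python3 - <<'E'
from bench import sensors, optics, r
import cv2,numpy as np
print(sensors.sense())
for n in("top","side"):
    cv2.imwrite(f"pics/{n}0.png",optics.snapshot(n)[:,:,::-1]); c=optics.get_calibration(n)
    print(n,c)
E
```

```text
{'time': 0.0, 'joint_pos': array([ 7.13670848e+01,  7.51500977e+00,  8.53301154e+01,  2.77060438e-04,
        8.72607459e+01, -4.89430414e+00]), 'qd': array([ 0.00731   ,  0.06105698,  0.09214292,  0.06423505,  0.02312041,
       -0.03618546]), 'joint_efforts': array([-1.76325306e-03, -5.69360447e+01, -5.00558996e+01, -3.14322706e-04,
        1.40367297e-02,  3.76076446e-05]), 'tool_pos': array([142.30853733, 582.31307778, 230.23743618]), 'tcp_rot': array([-1.79894539e+02, -9.30840037e-03,  1.66261367e+02]), 'ft_force': array([-0.46737842, -0.42774611,  0.28363306]), 'wrist_torque': array([ 0.04163895, -0.02703574, -0.06020145]), 'grip_force': 0.0, 'finger_gap': 85.13741695239888}
top {'camera_matrix': array([[456.82552095,   0.        , 254.3399153 ],
       [  0.        , 456.82552095, 194.06600008],
       [  0.        ,   0.        ,   1.        ]]), 'dist_coeffs': array([0.05291481, 0.        , 0.        , 0.        , 0.        ]), 'pose': array([[ 1.81352736e-02, -9.95376616e-01,  9.43212838e-02,
         4.54909109e+02],
       [-9.99803616e-01, -1.88077054e-02, -6.24501760e-03,
         8.67542109e+01],
       [ 7.99011140e-03, -9.41895054e-02, -9.95522222e-01,
         1.16439114e+03],
       [ 0.00000000e+00,  0.00000000e+00,  0.00000000e+00,
         1.00000000e+00]])}
side {'camera_matrix': array([[418.91588917,   0.        , 258.97777619],
       [  0.        , 418.91588917, 191.18715395],
       [  0.        ,   0.        ,   1.        ]]), 'dist_coeffs': array([-0.1050018,  0.       ,  0.       ,  0.       ,  0.       ]), 'pose': array([[ 9.84028037e-01, -1.40386539e-01,  1.09455205e-01,
         4.23114946e+02],
       [-1.77818101e-01, -7.46375699e-01,  6.41329899e-01,
        -6.54688418e+02],
       [-8.33937956e-03, -6.50549718e-01, -7.59417881e-01,
         9.56095928e+02],
       [ 0.00000000e+00,  0.00000000e+00,  0.00000000e+00,
         1.00000000e+00]])}
```

View pics/top0.png

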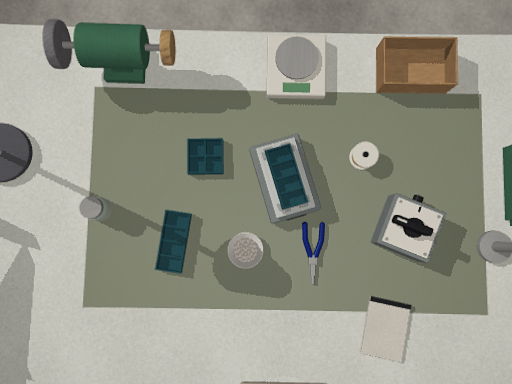

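View pics/side0.png

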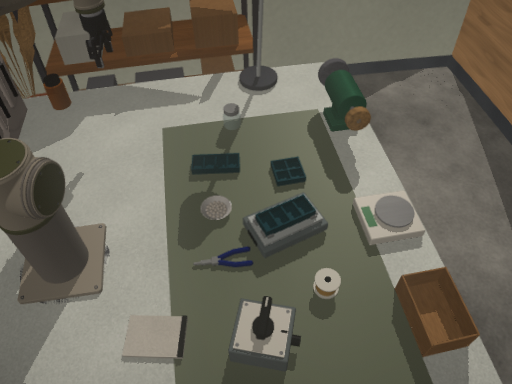

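The top view shows the loose tray at (173,242), the stacked-on tray on the shaker at (286,177), the isolator at (410,227), square tray (206,156), dish (245,250), pliers (313,250), spool (364,155) and jar (92,207). The side view shows the same layout. Next I'll segment the trays and enlarge the isolator.

```bash
cat > h.py <<'E'
import cv2,numpy as np
from bench import sensors, optics, r
def ray(n,uv,z):
    c=optics.get_calibration(n); p=cv2.undistortPoints(np.array(uv,float).reshape(-1,1,2),c["camera_matrix"],c["dist_coeffs"]).reshape(-1,2)
    T=c["pose"]; d=np.c_[p,np.ones(len(p))]@T[:3,:3].T; o=T[:3,3]
    return (o+d*((z-o[2])/d[:,2])[:,None])[:,:2]
def proj(n,P):
    c=optics.get_calibration(n);T=np.linalg.inv(c["pose"])
    return cv2.projectPoints(np.array(P,float).reshape(-1,1,3),cv2.Rodrigues(T[:3,:3])[0],T[:3,3],c["camera_matrix"],c["dist_coeffs"])[0].reshape(-1,2)
def teal(img):
    h=cv2.cvtColor(img,cv2.COLOR_RGB2HSV)
    m=cv2.inRange(h,(80,90,15),(105,255,120))
    return cv2.morphologyEx(m,cv2.MORPH_CLOSE,np.ones((5,5)))
E
python3 - <<'E'
from h import *
ims={n:cv2.imread(f"pics/{n}0.png") for n in("top","side")}
for n in ims:
    m=teal(ims[n][:,:,::-1].copy())
    for c in cv2.findContours(m,0,2)[0]:
        if cv2.contourArea(c)>300:
            b=cv2.boxPoints(cv2.minAreaRect(c)); print(n,cv2.contourArea(c),cv2.minAreaRect(c))
            for z in(24,74):
                w=ray(n,b,z); e=[w[1]-w[0],w[2]-w[1]]
                print(z,w.mean(0).round(1),[(round(np.hypot(*k),1),round(np.degrees(np.arctan2(k[1],k[0])),1)) for k in e])
    cv2.imwrite(f"pics/m_{n}.png",m)
a=cv2.resize(ims["top"][185:270,365:455],None,fx=4.4,fy=4.4,interpolation=3)
b=cv2.resize(ims["side"][285:370,220:310],None,fx=4.4,fy=4.4,interpolation=3)
cv2.imwrite("pics/iso.png",np.hstack([a,b]))
E
```

```text
top 1482.5 ((172.81082153320312, 241.13514709472656), (25.975038528442383, 60.49882888793945), 9.462322235107422)
24 [442.7 279.1] [(np.float64(148.2), np.float64(-7.2)), (np.float64(64.6), np.float64(-98.5))]
74 [443.3 270.6] [(np.float64(141.7), np.float64(-7.2)), (np.float64(61.8), np.float64(-98.5))]
top 1520.5 ((285.9005432128906, 176.03030395507812), (60.977561950683594, 26.412517547607422), 73.0724868774414)
24 [610.5   1.1] [(np.float64(67.0), np.float64(-71.8)), (np.float64(154.4), np.float64(-162.6))]
74 [603.7   4.9] [(np.float64(64.1), np.float64(-71.8)), (np.float64(147.7), np.float64(-162.6))]
top 1155.5 ((205.0, 156.0), (34.0, 34.0), 90.0)
24 [657.2 205.8] [(np.float64(85.9), np.float64(-88.8)), (np.float64(86.8), np.float64(-178.6))]
74 [648.3 200.5] [(np.float64(82.1), np.float64(-88.8)), (np.float64(83.0), np.float64(-178.6))]
side 347.5 ((281.50738525390625, 214.01675415039062), (19.990478515625, 47.48654556274414), 66.25050354003906)
24 [605.7  39. ] [(np.float64(143.6), np.float64(18.5)), (np.float64(69.6), np.float64(-84.9))]
74 [595.9   1.8] [(np.float64(135.9), np.float64(18.5)), (np.float64(65.9), np.float64(-84.9))]
```

View pics/iso.png

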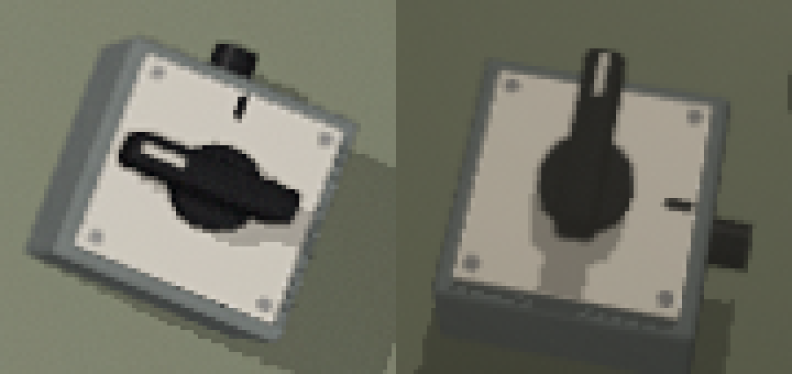

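The enlargement shows the handle pointing left in the top view (world +y, OFF), with the bar mark at crop (240,107), which is image up. The plate screws in the top crop are at (157,72), (325,138), (264,304), (96,236). In the side crop they are at (512,86), (694,117), (665,299), (470,262). I'll check the estimates with a projected overlay.

```bash
cat >> h.py <<'E'
def box(x,y,yaw,L,W,z):
    a=np.radians(yaw);R=np.array([[np.cos(a),-np.sin(a)],[np.sin(a),np.cos(a)]])
    q=np.array([[1,1],[-1,1],[-1,-1],[1,-1]])*[L/2,W/2]@R.T+[x,y]
    return np.c_[q,np.full(4,z)]
E
python3 - <<'E'
from h import *
t=np.array([(157,72),(325,138),(264,304),(96,236)]);s=np.array([(512,86),(694,117),(665,299),(470,262)])-[396,0]
for n,p,o in(("top",t,(365,185)),("side",s,(220,285))):
    w=ray(n,(p+.5)/4.4-.5+o,70);d=(w[1]-w[2]+w[0]-w[3]); l=(w[0]-w[1]+w[3]-w[2])
    print(n,w.round(1).tolist(),w.mean(0).round(1),"xaxis" ,np.degrees(np.arctan2(d[1],d[0])),"yaxis",np.degrees(np.arctan2(l[1],l[0])))
S=5;outs=[]
for n,crops in(("top",[(150,203,50,70),(245,130,80,100)]),("side",[(185,145,62,40),(240,185,92,70)])):
    im=cv2.imread(f"pics/{n}0.png")
    big=cv2.resize(im,None,fx=S,fy=S,interpolation=3)
    for b in(box(442.7,279.1,-7.8,150,64,24),box(603.7,4.9,17.8,150,64,74)):
        q=(proj(n,b)+.5)*S-.5
        cv2.polylines(big,[q.round().astype(int)],True,(0,0,255),1)
    for u,v,w,h in crops: outs.append(big[v*S:(v+h)*S,u*S:(u+w)*S])
W=max(o.shape[0] for o in outs)
def pad(o): return cv2.copyMakeBorder(o,0,W-o.shape[0],0,4,0)
a=np.hstack([pad(o) for o in outs]); print(a.shape)
f=min(800/a.shape[1],600/a.shape[0]); 
a1=np.hstack([pad(o) for o in outs[:2]]);a2=np.hstack([pad(o) for o in outs[2:]])
cv2.imwrite("pics/ov1.png",a1);cv2.imwrite("pics/ov2.png",a2);print(a1.shape,a2.shape)
E
```

```text
top [[548.6, -270.1], [514.5, -359.8], [424.5, -325.3], [459.0, -236.2]] [ 486.6 -297.8] xaxis -20.85787939380853 yaxis 69.02372476930798
side [[461.5, -234.3], [550.3, -268.4], [516.1, -358.1], [426.4, -322.9]] [ 488.6 -295.9] xaxis 68.7552561588055 yaxis 158.8151576615637
(500, 1436, 3)
(500, 658, 3) (500, 778, 3)
```

View pics/ov1.png

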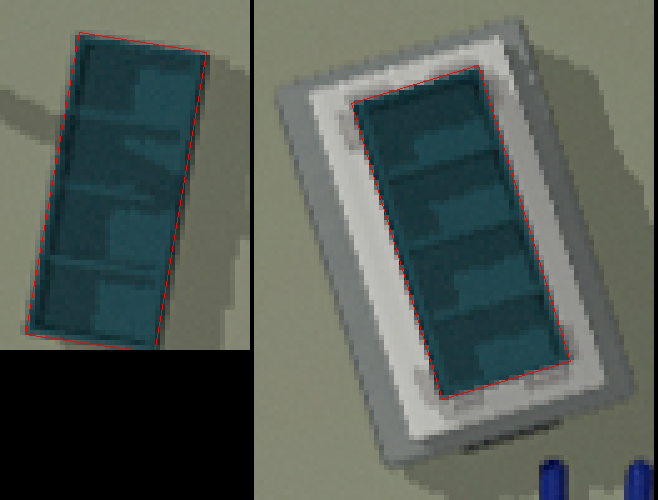

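View pics/ov2.png

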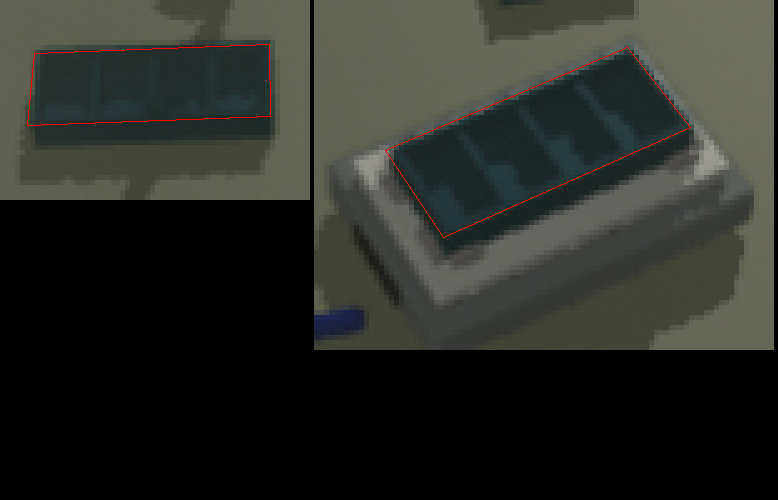

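The overlay shows both projected boxes lying on the trays within about a pixel in both views, with the loose tray perhaps 1–2 mm further in +x. I take these values:
- Loose tray: (443.5, 279), yaw −7.8°.
- Lower tray: (604, 5), yaw 17.8°.
- Isolator: (487.5, −297), OFF direction 69°.

Now I move above the loose tray.

apply_moves:
  targets:
    - [0,0,0,0,0,-0.104,0]
    - [-24.2,-18.6,7,0,0,0,0]
    - [-24.2,-18.6,7,0,0,0,0]
    - [-24.2,-18.6,7,0,0,0,0]
    - [-24.2,-18.6,7,0,0,0,0]
    - [-24.2,-18.6,7,0,0,0,0]
    - [-24.2,-18.6,7,0,0,0,0]
    - [-24.2,-18.6,7,0,0,0,0]
    - [-24.2,-18.6,7,0,0,0,0]
    - [-24.2,-18.6,7,0,0,0,0]
    - [-24.2,-18.6,7,0,0,0,0]
    - [-24.2,-18.6,7,0,0,0,0]
    - [-24.2,-18.6,7,0,0,0,0]
    - [-24.2,-18.6,7,0,0,0,0]
    - [-24.2,-18.6,7,0,0,0,0]
    - [0,0,0,0,0,0,0]
    - [0,0,0,0,0,0,0]
  force: 40

```text
time: 2.22
tool_pos: [442.5, 279.1, 133.0]
tcp_rot: [-180.0, -0.0, 172.2]
ft_force: [-0.9, 0.7, 0.7]
finger_gap: 85.6
grip_force: 0.0
```

```bash
cat >> h.py <<'E'
def to(x,y,z,yaw):
    s=sensors.sense();p=s["tool_pos"];y0=s["tcp_rot"][2]
    dy=(yaw-y0+180)%360-180
    for nm,a in(("shift before turn",np.radians(y0)),("shift after turn",np.radians(yaw))):
        d=np.array([x,y])-p[:2]
        print(nm,np.round([d@[np.cos(a),np.sin(a)],d@[np.sin(a),-np.cos(a)],p[2]-z],1))
    print("wz",round(-np.radians(dy),3),"pose",p.round(1),s["tcp_rot"].round(2),"j6",s["joint_pos"][5].round(1),"t",s["time"],"gap",s["finger_gap"].round(1),"grip",s["grip_force"].round(1),"ft",s["ft_force"].round(1))
E
python3 -c "
from h import *
to(443.5,279,2,172.2)"
```

```text
shift before turn [-1.00e+00  1.00e-01  1.31e+02]
shift after turn [-1.00e+00  1.00e-01  1.31e+02]Traceback (most recent call last):
  File "<string>", line 3, in <module>
    to(443.5,279,2,172.2)
    ~~^^^^^^^^^^^^^^^^^^^
  File "h.py", line 24, in to
    print("wz",round(-np.radians(dy),3),"pose",p.round(1),s["tcp_rot"].round(2),"j6",s["joint_pos"][5].round(1),"t",s["time"],"gap",s["finger_gap"].round(1),"grip",s["grip_force"].round(1),"ft",s["ft_force"].round(1))
                                                                                                                                    ^^^^^^^^^^^^^^^^^^^^^
AttributeError: 'float' object has no attribute 'round'
```

apply_moves:
  targets:
    - [-1,0,20,0,0,0,0]
    - [0,0,20,0,0,0,0]
    - [0,0,20,0,0,0,0]
    - [0,0,20,0,0,0,0]
    - [0,0,20,0,0,0,0]
    - [0,0,15,0,0,0,0]
    - [0,0,10,0,0,0,0]
    - [0,0,5,0,0,0,0]
    - [0,0,0,0,0,0,0]
    - [0,0,0,0,0,0,0]

```text
time: 3.48
tool_pos: [444.4, 279.1, 4.0]
tcp_rot: [180.0, 0.1, 172.2]
ft_force: [-0.2, 0.5, -0.7]
finger_gap: 85.6
grip_force: 0.0
```

apply_moves:
  targets:
    - [0,0,0,0,0,0,0.15]
    - [0,0,0,0,0,0,0.3]
    - [0,0,0,0,0,0,0.5]
    - [0,0,0,0,0,0,1]
    - [0,0,0,0,0,0,1]
    - [0,0,0,0,0,0,1]
    - [0,0,0,0,0,0,1]

```text
time: 4.35
tool_pos: [444.6, 279.2, 4.2]
tcp_rot: [179.9, 0.1, 172.2]
ft_force: [-1.0, 0.8, 5.2]
finger_gap: 62.9
grip_force: 45.0
```

apply_moves:
  targets:
    - [0,0,-5,0,0,0,1]
    - [0,0,-10,0,0,0,1]
    - [0,0,-20,0,0,0,1]
    - [0,0,-25,0,0,0,1]
    - [0,0,-25,0,0,0,1]
    - [0,0,-25,0,0,0,1]
    - [0,0,-20,0,0,0,1]
    - [0,0,0,0,0,0,1]
    - [0,0,0,0,0,0,1]

```text
time: 5.48
tool_pos: [443.4, 278.6, 132.5]
tcp_rot: [-180.0, -0.0, 172.2]
ft_force: [-0.9, 0.3, -2.1]
finger_gap: 63.1
grip_force: 44.5
```

```bash
sed -i 's/s\["finger_gap"\].round(1)/s["finger_gap"]/;s/s\["grip_force"\].round(1)/s["grip_force"]/' h.py
python3 - <<'E'
from h import *
to(604,5,130,197.8)
a=optics.snapshot("top")[:,:,::-1];b=optics.snapshot("side")[:,:,::-1]
p=lambda i:cv2.resize(i,None,fx=3,fy=3,interpolation=3)
cv2.imwrite("pics/lift.png",np.hstack([p(a[190:310,125:235]),p(b[80:200,160:280])]))
E
```

```text
shift before turn [-196.1 -249.3    2.5]
shift after turn [ -69.3 -309.6    2.5]
wz -0.446 pose [443.4 278.6 132.5] [-1.7997e+02 -5.0000e-02  1.7222e+02] j6 -55.7 t 5.475 gap 63.11881691378729 grip 44.46195423603058 ft [-0.9  0.3 -2.1]
```

View pics/lift.png

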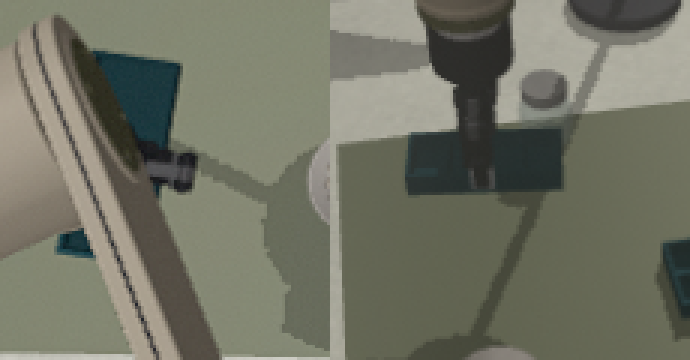

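The tray is held level, with the fingers at about its middle (side crop: finger at 482, tray spanning 407–562). Moving it over the shaker.

apply_moves:
  targets:
    - [0,0,0,0,0,-0.1,1]
    - [0,0,0,0,0,-0.123,1]
    - [0,0,0,0,0,-0.123,1]
    - [0,0,0,0,0,-0.1,1]
    - [-4.3,-19.4,0,0,0,0,1]
    - [-4.3,-19.4,0,0,0,0,1]
    - [-4.3,-19.4,0,0,0,0,1]
    - [-4.3,-19.4,0,0,0,0,1]
    - [-4.3,-19.4,0,0,0,0,1]
    - [-4.3,-19.4,0,0,0,0,1]
    - [-4.3,-19.4,0,0,0,0,1]
    - [-4.3,-19.4,0,0,0,0,1]
    - [-4.3,-19.4,0,0,0,0,1]
    - [-4.3,-19.4,0,0,0,0,1]
    - [-4.3,-19.4,0,0,0,0,1]
    - [-4.3,-19.4,0,0,0,0,1]
    - [-4.3,-19.4,0,0,0,0,1]
    - [-4.3,-19.4,0,0,0,0,1]
    - [-4.3,-19.4,0,0,0,0,1]
    - [-4.3,-19.4,0,0,0,0,1]

```text
time: 8.07
tool_pos: [604.8, 3.1, 133.3]
tcp_rot: [180.0, -0.0, -162.2]
ft_force: [0.3, -0.4, -2.0]
finger_gap: 63.1
grip_force: 44.4
```

apply_moves:
  targets:
    - [0,0,10,0,0,0,1]
    - [0,0,10,0,0,0,1]
    - [0,0,0,0,0,0,1]
    - [0,0,0,0,0,0,1]

```text
time: 8.57
tool_pos: [603.9, 4.8, 113.2]
tcp_rot: [180.0, -0.0, -162.2]
ft_force: [0.1, -0.4, -1.5]
finger_gap: 63.6
grip_force: 44.5
```

Run:
```python
from h import *
to(604,5,78.2,197.8)
a=optics.snapshot("top")[:,:,::-1];b=optics.snapshot("side")[:,:,::-1]
p=lambda i:cv2.resize(i,None,fx=4,fy=4,interpolation=3)
cv2.imwrite("pics/over.png",np.hstack([p(a[120:230,240:330]),p(b[150:260,230:340])]))
```

```text
shift before turn [-0.2  0.2 35. ]
shift after turn [-0.2  0.2 35. ]
wz 0.0 pose [603.9   4.8 113.2] [ 1.7999e+02 -2.0000e-02 -1.6218e+02] j6 -112.2 t 8.575 gap 63.59905863698011 grip 44.45720314979553 ft [ 0.1 -0.4 -1.5]
```

View pics/over.png

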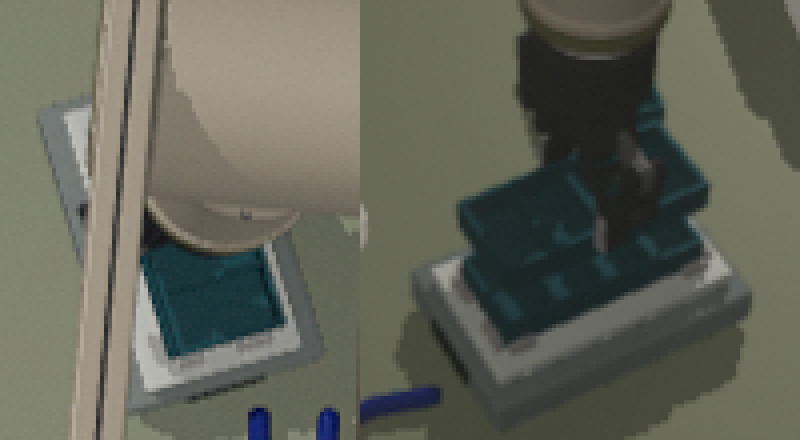

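The held tray hangs above the lower one and is visually aligned. Its rim corners in the side image are at about (255,201) and (317,196). I'll check them numerically.

Run:
```python
from h import *
print(proj("side",box(604,5,17.8,150,64,133)).round(1).tolist(),proj("side",box(604,5,17.8,150,64,74)).round(1).tolist())
print(proj("top",box(604,5,17.8,150,64,133)).round(1).tolist())
```

```text
[[303.8, 179.6], [253.6, 200.4], [265.7, 218.2], [317.0, 195.8]] [[302.2, 193.9], [254.0, 214.5], [265.6, 232.0], [314.9, 210.0]]
[[264.8, 145.1], [284.0, 207.8], [311.0, 199.6], [291.5, 137.2]]
```

apply_moves:
  targets:
    - [0,0,10,0,0,0,1]
    - [0,0,10,0,0,0,1]
    - [0,0,8,0,0,0,1]
    - [0,0,4,0,0,0,1]
    - [0,0,1,0,0,0,1]
    - [0,0,0,0,0,0,1]
    - [0,0,0,0,0,0,1]

```text
time: 9.55
tool_pos: [604.5, 4.2, 80.8]
tcp_rot: [-180.0, 0.0, -162.2]
ft_force: [0.4, -0.4, -2.1]
finger_gap: 63.1
grip_force: 44.5
```

apply_moves:
  targets:
    - [0,0,1,0,0,0,1]
    - [0,0,0.5,0,0,0,1]
    - [0,0,0,0,0,0,1]

```text
time: 9.93
tool_pos: [604.1, 4.3, 78.7]
tcp_rot: [180.0, -0.0, -162.2]
ft_force: [-0.6, -0.1, -1.6]
finger_gap: 62.8
grip_force: 44.5
```

apply_moves:
  targets:
    - [0,0,0.5,0,0,0,1]
    - [0,0,0.5,0,0,0,1]
    - [0,0,0,0,0,0,1]
    - [0,0,0,0,0,0,1]

```text
time: 10.42
tool_pos: [604.2, 4.2, 78.2]
tcp_rot: [-180.0, 0.0, -162.2]
ft_force: [-3.9, -0.1, 4.5]
finger_gap: 63.4
grip_force: 45.3
```

Contact. Now I release slowly and withdraw upward.

apply_moves:
  targets:
    - [0,0,0,0,0,0,0.2]
    - [0,0,0,0,0,0,0.12]
    - [0,0,0,0,0,0,0.05]
    - [0,0,0,0,0,0,0]
    - [0,0,0,0,0,0,0]
    - [0,0,0,0,0,0,0]
    - [0,0,-10,0,0,0,0]
    - [0,0,-15,0,0,0,0]
    - [0,0,-25,0,0,0,0]
    - [0,0,-25,0,0,0,0]
    - [0,0,-25,0,0,0,0]
    - [0,0,-20,0,0,0,0]
    - [0,0,0,0,0,0,0]

```text
time: 12.05
tool_pos: [605.7, 4.1, 200.8]
tcp_rot: [-179.9, 0.3, -162.2]
ft_force: [-0.3, -0.7, -0.5]
finger_gap: 85.7
grip_force: 0.0
```

```bash
python3 -c "
from h import *
to(487.5,-297,200,69)"
```

```text
shift before turn [ 204.4 -250.7    0.8]
shift after turn [-323.5   -2.4    0.8]
wz 2.248 pose [605.7   4.1 200.8] [-179.9     0.25 -162.23] j6 -112.2 t 12.05 gap 85.66557277623062 grip 0.0 ft [-0.3 -0.7 -0.5]
```

apply_moves:
  targets:
    - [17,-20.9,0,0,0,0,0]
    - [17,-20.9,0,0,0,0,0]
    - [17,-20.9,0,0,0,0,0]
    - [17,-20.9,0,0,0,0,0]
    - [17,-20.9,0,0,0,0,0]
    - [17,-20.9,0,0,0,0,0]
    - [17,-20.9,0,0,0,0,0]
    - [17,-20.9,0,0,0,0,0]
    - [17,-20.9,0,0,0,0,0]
    - [17,-20.9,0,0,0,0,0]
    - [17,-20.9,0,0,0,0,0]
    - [17,-20.9,0,0,0,0,0]

```text
time: 13.55
tool_pos: [485.5, -297.2, 196.4]
tcp_rot: [179.9, -0.1, -162.2]
ft_force: [0.4, 0.2, -0.5]
finger_gap: 85.3
grip_force: 0.0
```

apply_moves:
  targets:
    - [0,0,0,0,0,0.161,0]
    - [0,0,0,0,0,0.161,0]
    - [0,0,0,0,0,0.161,0]
    - [0,0,0,0,0,0.161,0]
    - [0,0,0,0,0,0.161,0]
    - [0,0,0,0,0,0.161,0]
    - [0,0,0,0,0,0.161,0]
    - [0,0,0,0,0,0.161,0]
    - [0,0,0,0,0,0.161,0]
    - [0,0,0,0,0,0.161,0]
    - [0,0,0,0,0,0.161,0]
    - [0,0,0,0,0,0.161,0]
    - [0,0,0,0,0,0.161,0]
    - [0,0,0,0,0,0.155,0]
    - [0,0,0,0,0,0,0]
    - [0,0,0,0,0,0,0]

```text
time: 15.55
tool_pos: [486.2, -296.7, 197.1]
tcp_rot: [-179.9, -0.0, 69.2]
ft_force: [-0.6, 0.5, 0.9]
finger_gap: 85.5
grip_force: 0.0
```

Run:
```python
from h import *
to(487.5,-297,86,69)
a=optics.snapshot("top")[:,:,::-1];b=optics.snapshot("side")[:,:,::-1]
p=lambda i:cv2.resize(i,None,fx=4,fy=4,interpolation=3)
cv2.imwrite("pics/stk.png",np.hstack([p(a[120:230,240:330]),p(b[170:280,230:340])]))
```

```text
shift before turn [  0.2   1.4 111.1]
shift after turn [  0.2   1.4 111.1]
wz 0.003 pose [ 486.2 -296.7  197.1] [-1.7994e+02 -2.0000e-02  6.9170e+01] j6 -15.7 t 15.55 gap 85.49288657402022 grip 0.0 ft [-0.6  0.5  0.9]
```

View pics/stk.png

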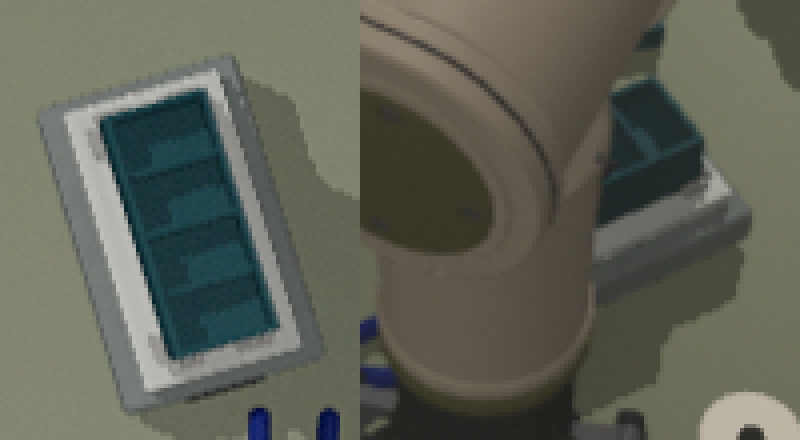

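The top view shows the stack flush and square on the deck. Descending on the handle, with a numeric stack check first.

Run:
```python
from h import *
m=teal(optics.snapshot("top")); cs=[c for c in cv2.findContours(m,0,2)[0] if cv2.contourArea(c)>1000]
for c in cs:
    b=cv2.boxPoints(cv2.minAreaRect(c)); w=ray("top",b,98); print(w.mean(0).round(1),[(np.hypot(*k).round(1),np.degrees(np.arctan2(k[1],k[0])).round(1)) for k in (w[1]-w[0],w[2]-w[1])])
```

```text
[601.5   5.5] [(np.float64(66.4), np.float64(-71.4)), (np.float64(147.8), np.float64(-162.2))]
[644.1 198. ] [(np.float64(80.3), np.float64(-88.8)), (np.float64(81.2), np.float64(-178.6))]
```

apply_moves:
  targets:
    - [0,1.2,20,0,0,0,0]
    - [0,0,20,0,0,0,0]
    - [0,0,20,0,0,0,0]
    - [0,0,20,0,0,0,0]
    - [0,0,15,0,0,0,0]
    - [0,0,10,0,0,0,0]
    - [0,0,4,0,0,0,0]
    - [0,0,0,0,0,0,0]
    - [0,0,0,0,0,0,0]

```text
time: 16.82
tool_pos: [488.1, -297.6, 89.6]
tcp_rot: [179.9, 0.0, 69.0]
ft_force: [-0.2, 0.5, 0.4]
finger_gap: 85.2
grip_force: 0.0
```

apply_moves:
  targets:
    - [0,0,0,0,0,0,0.3]
    - [0,0,0,0,0,0,0.5]
    - [0,0,0,0,0,0,0.7]
    - [0,0,0,0,0,0,0.85]
    - [0,0,0,0,0,0,1]
    - [0,0,0,0,0,0,1]
    - [0,0,0,0,0,0,1]
    - [0,0,0,0,0,0,1]
  force: 50

```text
time: 17.82
tool_pos: [488.6, -297.7, 89.2]
tcp_rot: [179.9, 0.0, 69.0]
ft_force: [5.5, -2.9, -1.9]
finger_gap: 19.0
grip_force: 53.5
```

apply_moves:
  targets:
    - [0,0.8,0,0,0,0,1]
    - [0,0,0,0,0,0.1,1]
    - [0,0,0,0,0,0.1,1]
    - [0,0,0,0,0,0.1,1]
    - [0,0,0,0,0,0.1,1]
    - [0,0,0,0,0,0,1]

```text
time: 18.58
tool_pos: [488.2, -297.4, 89.2]
tcp_rot: [-180.0, 0.0, 46.1]
ft_force: [-2.1, 2.1, 5.9]
finger_gap: 18.9
grip_force: 54.4
```

apply_moves:
  targets:
    - [0,0,0,0,0,0.1,1]
    - [0,0,0,0,0,0.1,1]
    - [0,0,0,0,0,0.1,1]
    - [0,0,0,0,0,0.1,1]
    - [0,0,0,0,0,0.1,1]
    - [0,0,0,0,0,0.1,1]
    - [0,0,0,0,0,0,1]

```text
time: 19.45
tool_pos: [488.0, -296.8, 89.2]
tcp_rot: [-179.9, 0.0, 11.7]
ft_force: [-3.6, 5.2, 9.0]
finger_gap: 19.0
grip_force: 54.9
```

apply_moves:
  targets:
    - [0,0,0,0,0,0.1,1]
    - [0,0,0,0,0,0.1,1]
    - [0,0,0,0,0,0.1,1]
    - [0,0,0,0,0,0.1,1]
    - [0,0,0,0,0,0.1,1]
    - [0,0,0,0,0,0.05,1]
    - [0,0,0,0,0,0.02,1]
    - [0,0,0,0,0,0,1]
    - [0,0,0,0,0,0,1]

```text
time: 20.58
tool_pos: [488.1, -296.3, 89.2]
tcp_rot: [-179.9, 0.1, -20.8]
ft_force: [-4.0, 8.2, 9.7]
finger_gap: 19.4
grip_force: 55.0
```

```bash
python3 -c "
from h import *
to(487.5,-297,200,-21);print(sensors.sense()['wrist_torque'])"
```

```text
shift before turn [  -0.3    0.9 -110.8]
shift after turn [  -0.3    0.9 -110.8]
wz 0.003 pose [ 488.1 -296.3   89.2] [-1.7989e+02  1.0000e-01 -2.0820e+01] j6 74.3 t 20.575 gap 19.446992928841343 grip 55.0409460067749 ft [-4.   8.2  9.7]
[ 1.43990792  0.53129647 -0.06409492]
```

apply_moves:
  targets:
    - [0,0,0,0,0,0.02,1]
    - [0,0,0,0,0,0.02,1]
    - [0,0,0,0,0,0,1]
    - [0,0,0,0,0,0,1]

```text
time: 21.08
tool_pos: [488.1, -296.2, 89.2]
tcp_rot: [-179.9, 0.1, -23.0]
ft_force: [-4.6, 7.0, 9.4]
finger_gap: 19.2
grip_force: 59.9
```

apply_moves:
  targets:
    - [0,0,0,0,0,0,0.7]
    - [0,0,0,0,0,0,0.4]
    - [0,0,0,0,0,0,0]
    - [0,0,0,0,0,0,0]
    - [0,0,0,0,0,0,0]
    - [0,0,0,0,0,0,0]
    - [0,0,-10,0,0,0,0]
    - [0,0,-20,0,0,0,0]
    - [0,0,-30,0,0,0,0]
    - [0,0,-30,0,0,0,0]
    - [0,0,-30,0,0,0,0]
    - [0,0,-30,0,0,0,0]
    - [-30,0,0,0,0,0,0]
    - [-30,0,0,0,0,0,0]
    - [-30,0,0,0,0,0,0]
    - [-30,0,0,0,0,0,0]
    - [0,0,0,0,0,0,0]
    - [0,0,0,0,0,0,0]

```text
time: 23.32
tool_pos: [378.7, -250.6, 240.3]
tcp_rot: [180.0, -0.1, -23.3]
ft_force: [-0.7, -0.3, 0.6]
finger_gap: 85.6
grip_force: 0.0
```

Run:
```python
from h import *
to(487.5,-297,200,-21)
a=optics.snapshot("top")[:,:,::-1];b=optics.snapshot("side")[:,:,::-1]
p=lambda i:cv2.resize(i,None,fx=2,fy=2,interpolation=3)
cv2.imwrite("pics/fin.png",np.hstack([p(a[100:320,240:460]),p(b[150:370,170:340])]))
```

```text
shift before turn [118.3  -0.4  40.3]
shift after turn [118.2   4.3  40.3]
wz -0.04 pose [ 378.7 -250.6  240.3] [ 1.7996e+02 -1.5000e-01 -2.3280e+01] j6 73.3 t 23.325 gap 85.62166579394702 grip 0.0 ft [-0.7 -0.3  0.6]
```

View pics/fin.png

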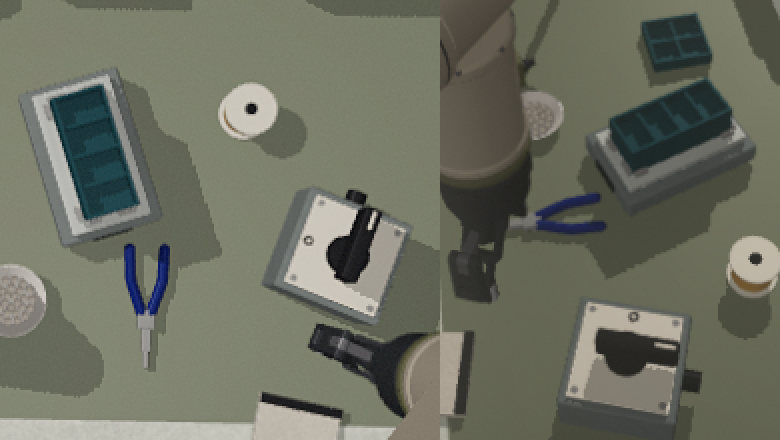

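The final view shows the handle over the bar mark, parallel to the plate edge, with the ring mark clear. The stack is flush on the deck (top crop centre about (95,150)), the bystanders are in place and the gripper is clear of everything. Handing in.

```bash
python3 -c "
from bench import r
print(r.hand_in())"
```

```text
the job is handed in; nothing more can be done
None
```

The loose tray is stacked flush on the lower tray and let go, the isolator handle is home at ON, and the job is handed in at about 23 s of the 64 s limit; the hand-in returned no verdict.

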